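# Clamp the recording drive in its anti-quake stand and snap its lock cap home

## Robot

A 7-joint arm with a two-finger parallel gripper is mounted at the origin on the work surface. World frame = base frame: x ahead of the robot, y to its left, z up, the work surface at z = 0. Lengths are in m, angles in rad, forces in N, time in s.
With the tool pointing down it reaches from about 0.35 to 0.9 m from the base axis. Payload 7.2 kg.
Tool frame: the origin (TCP) lies between the finger pads; the fingertips stand 11 mm ahead of it and the grasp point (between the pads) lies 8 mm behind it; x points along the fingers, y is the direction in which the jaws open and shut, and the axes are right-handed (so a half turn about x gives the same grasp; the last joint's range is limited). The gripper opens to 85 mm and grips with 20 to 120 N. Pads are 22 mm wide; open, the fingers measure 114 mm over their backs; the gripper's body (76 mm by 85 mm) begins 54 mm behind the grasp point. The pads swing forward as they close: fully open they stand 13 mm farther back than shut.
Start: joints at [1.191, 0.411, -0.013, 1.596, 0.006, 1.134, -0.082], TCP at [0.192, -0.595, 0.242] pointing down, gripper open.
Joint ranges: [-2.95, 2.95], [-0.29, 1.99], [-1.47, 1.44], [0.14, 2.54], [-1.03, 4.17], [0.13, 1.85], [-2.86, 2.86]. Speed limits (rad/s): [2.39, 2.39, 3.01, 3.01, 3.14, 3.14, 3.14].

## Interface

Orientations are given as a rotation vector (axis times angle).
In Python, from bench import * gives the robot as it stands. The module is installed in compiled form; this text tells all that it offers.
- The arm moves only by the tool drive_tool, never from a script. Its argument "increments" is a list that holds one entry, the list of rows, each a list of 7 numbers: the shift along the tool's x, y, z scaled (see below), then the turn, a rotation vector about the tool's x, y, z scaled (see below), then the opening, from 0 (shut) to 1 (fully open). In form: [[[tx, ty, tz, wx, wy, wz, jaw], ...]]. A call has 1 to 10 rows; each row shifts and turns the commanded pose from where the row before left it, along the tool's axes as they then stand; what a row does not reach is not made up. The controller multiplies each number of a shift by 100 mm and each number of a turn by 180 degrees. A row lasts 1/12 s, in which the tool goes at most 41.7 mm and 7.16 degrees, less where a joint would pass 70% of its speed; a pose out of reach is approached as far as the arm can. A call with a number of a shift or a turn outside -1 to 1 is refused whole. A call with a gripper value outside its range is refused whole. The fingers move at their own pace and stop on an object; "newtons" is the grip in N (left out, the last holds). Time passes only in rows, so rows that do not move let the fingers close. It gives the time, the measured TCP pose, the force and the opening at its end, in the units of the state.
- state(): the state, without advancing time (a new reading comes with each control period).
- grab_frame(name): name is "scene" or "top"; returns the picture (384x512x3 uint8, red, green, blue); there is no depth.
- camera_model(name): a dict with "intrinsics" (3x3 intrinsics, pixels), "dist_coeffs" ([k1, k2, p1, p2, k3] as OpenCV has them; the pictures are not rectified), "position" and "orientation" of the camera in the world. Camera axes: x right, y down, z forward; pixel columns grow to the right and rows downward; lengths in m; the calibration is good to about 2 mm. A picture is of the moment at which its call begins. camera_model takes no time and is no camera call.
- sign_off(): hands the job in, once; it reports no verdict.
The state is a dict: "time": time; "joint_pos": joint angles; "qd": joint speeds; "tau": joint torques, N m; "tcp_pos": TCP position; "tool_rot": TCP orientation; "force": force on the tool from outside, world axes, zero at the start; "moment": the same for the moment, N m; "width": finger opening in m.
Only numpy, scipy, OpenCV 4.12 (cv2) and the standard library are available. Lean on these libraries where they do the work, as an engineer would, in place of code of your own. Each camera call takes 0.05 s, during which the arm holds its last target.

## Task

Secure the recording drive in its anti-quake stand: first slide the stand's loose cheek in by its thumb tab until the drive is held snug between both cheeks, with no gap on either side, then fit the ribbed lock cap over the stud in the foot's slot and press it straight down until it clicks and sits flat on the foot. Do not let up after the click: finish the job still pressing the cap firmly down with the gripper. Keep the drive upright and leave the other things on the shelf where they are.

Things in the scene. Friction and masses are not known exactly. Their poses are not given: they have to be found in the camera images.
- stand: Clamp stand, fixed to the shelf by gel feet: grey painted base plate 110 (x) by 250 (y) mm, top 9 mm above the shelf; origin under its middle. Axes: x across the slide, y along it from the thumb tab to the fixed cheek, z up. The drive, its top 125 mm above the shelf, will stand 85 mm from the stud on the +y side: fingers spread along x have most room at the stud.
- stud_seat (a point): On the axis of the lock stud, level with the top of the slotted foot (13 mm above the shelf): the centre of the cap's underside must end here. Axes as the stand's. The steel stud rises 15 mm above this point: a 10 mm core with four spring prongs, 14 mm across at the tip, bulging to 19 mm across 8 mm above this point. With the cheek closed, nothing else is within 30 mm of the stud.
- cheek_face (a point): Middle of the rubber-lined inner face of the fixed cheek, which looks to the stand's -y; 45 mm above the shelf. Axes as the stand's. The cheek is 70 mm wide and reaches 84 mm above the shelf; it is 121 mm from the stud, on the +y side.
- jaw (a joint): Loose cheek of the stand with its slotted foot, sliding along the stand's y. Value in m: the distance between the two cheeks minus the drive's thickness of 36 mm; so it is 0 when the drive is held on both sides and grows as the cheek is drawn back (towards -y, at most 0.045). It stays where it is left; about 2 N moves it.
- jaw_face (a point): Middle of the rubber-lined inner face of the loose cheek, which looks to +y; 45 mm above the shelf, axes as the stand's. The cheek is 70 mm wide and reaches 84 mm above the shelf. Its foot is a flat plate 60 mm wide that runs 148 mm to the -y side, with a 20 mm wide slot round the stud.
- tab (a point): Centre of the thumb tab at the outer (-y) end of the loose cheek's foot: an upright aluminium plate 40 mm wide (x), 8 mm thick (y), reaching from 9 to 41 mm above the shelf; this point is 27 mm above the shelf. Pushing it towards +y closes the cheek. Axes as the stand's. Behind it (-y) the space is free.
- drive_mid (a point): Centre of the recording drive, a matte black plastic box with rounded edges, 170 (its x) by 36 (its y) by 116 mm (its z, up), about 0.6 kg, standing loose on the base plate between the cheeks, long side across the slide, up to some 10 mm off the fixed cheek. It takes 2 to 5 N to slide along the base plate.
- cap_mid (a point): Centre (half-way up) of the lock cap, z up: plain grey plastic, round, ribbed like a small knob, 32 mm high, barrel 28.5 mm across, foot flange 34 mm across and 3 mm thick, flat top, open below (16 mm bore). Stands on the shelf open side down; fits either way round. Pressed on, it resists from about 10 mm above the seat with up to 12 N, then clicks about 8 mm above it and goes on to the foot with little force.
- cap: The same lock cap; this point is the centre of its underside, 16 mm below cap_mid.
- back_pad: The fixed cheek of the stand with its rubber lining (origin: the stand's, under the middle of the base plate).
- drive: The recording drive; this point is the centre of its underside.
- bumper: Bystander: flat round black rubber foot, 40 mm across, 14 mm high, smooth and solid.
- tin: Bystander: flat round steel tin, 51 mm across, 18 mm high.
- remote: Bystander: grey aluminium remote control, 170 by 42 by 15 mm (long along its x).
- coaster: Bystander: white ceramic coaster, 96 mm across, 8 mm thick, under the mug.
- mug: Bystander: blue ceramic mug, 76 mm across, 88 mm high, on the coaster.
- cartridge_box: Bystander: clear acrylic box with a flat lid holding grey cartridges, 87 by 112 by 59 mm.
- screwdriver: Bystander: screwdriver, 180 mm long, lying on the shelf.
- disc_cases: Bystander: stack of three disc cases, 135 by 190 by 42 mm.
- door_knob (a point): Bystander: steel knob of the glass swing door on the low walnut compartment at the back right; the door stands half open.
Things that resemble listed ones, but are neither listed nor needed, are in the scene too. Of the things shaped like the cap, the grey one is meant.

How it is judged:
On the way, in this order (a step that is already met when the one before it is completed fails the run):
1. the loose cheek presses the drive against the fixed cheek: both cheeks bear on it with more than 1.5 N while the cap is still off the stud (contact force between each of jaw, back_pad and drive above 1.5 N and distance between cap and stud_seat above 0.012 m), for 0.1 s.
2. the lock cap has clicked over the stud and sits flat on the foot (z of cap in the frame of stud_seat between -0.003 and 0.002 m and horizontal distance between cap and stud_seat below 0.003 m and angle between cap's own z axis and vertical below 0.09 rad), for 0.1 s.
At the end, for the whole second after the job is handed in: Still pressing: the cap, its underside within 2 mm of the foot, centred within 3 mm, level within 5 deg, bears on the foot with over 5 N; the cheeks are at most 2 mm wider apart than the drive, which is upright within 4.6 deg and within 30 mm of the middle of the cheeks (all of step 2 and value of joint jaw below 0.002 m and y of drive_mid in the frame of cheek_face above -0.021 m and x of drive_mid in the frame of cheek_face between -0.03 and 0.03 m and contact force between cap and jaw above 5 N and contact force between any of the fingers, the arm and cap above 3 N and angle between drive's own z axis and vertical below 0.08 rad); the arm keeps its last pose, push and grip.
It fails at once if one of the other loose things is moved more than 25 mm (distance of any of bumper, tin, remote, coaster, mug, cartridge_box, screwdriver, disc_cases from where it was at the start of the episode above 0.025 m).
It fails at once if the glass door is swung by more than 40 mm at its knob (distance of door_knob from where it was at the start of the episode above 0.04 m).
It fails at once if the drive is tipped by more than 14 degrees (angle between drive's own z axis and vertical above 0.25 rad).
It also fails if it takes over 61 s, if anything falls off the work surface, if the arm or the gripper's body presses on something with over 40 N, if the wrist force passes 120 N, or if a joint passes its speed limit or range.

## Working session

There is one attempt and no reset: what is moved stays moved. The work goes in short steps, Python scripts to look and compute and a tool call to move; the robot and the scene stay as the last step left them, time stands still between calls to the robot, and variables do not carry over. Pictures are saved under pics/ and viewed, and the job is handed in when it is done.

Besides the shell and the picture viewer there is one more tool, called after ">>>" in YAML: its name, and indented under it one key for each argument. drive_tool: Moves the arm, as the interface text tells. Its arguments: {"type":"object","properties":{"increments":{"type":"array"},"newtons":{"type":"number"}},"required":["increments"]}

```bash
mkdir -p pics
python3 - <<'E'
from bench import *
import cv2,numpy as np
np.set_printoptions(precision=4,suppress=True)
s=state();print(s)
for n in("scene","top"):
    f=grab_frame(n);cv2.imwrite(f"pics/{n}0.png",f[:,:,::-1]);c=camera_model(n);print(n,c)
print(state()['time'])
E
```

```text
{'time': 0.0, 'joint_pos': array([ 1.1908,  0.4119, -0.0127,  1.5971,  0.0056,  1.1343, -0.0822]), 'qd': array([-0.0005, -0.0004,  0.0005,  0.0017, -0.0007,  0.0005,  0.0021]), 'tau': array([ -0.0001, -60.0621,   0.6823, -29.9414,   0.014 ,   0.0108,
         0.    ]), 'tcp_pos': array([ 0.1916, -0.5944,  0.2415]), 'tool_rot': array([ 2.0534,  0.3245, -2.0542]), 'force': array([-0.1194, -0.2537,  0.0911]), 'moment': array([0.0011, 0.0313, 0.018 ]), 'width': 0.08533685288074747}
scene {'intrinsics': array([[435.2519,   0.    , 259.2035],
       [  0.    , 435.2519, 185.4526],
       [  0.    ,   0.    ,   1.    ]]), 'dist_coeffs': array([0.0212, 0.    , 0.    , 0.    , 0.    ]), 'position': array([0.9556, 0.7144, 0.8987]), 'orientation': array([-0.6715, -2.6285,  1.1298])}
top {'intrinsics': array([[484.9947,   0.    , 253.7156],
       [  0.    , 484.9947, 188.7373],
       [  0.    ,   0.    ,   1.    ]]), 'dist_coeffs': array([-0.1521,  0.    ,  0.    ,  0.    ,  0.    ]), 'position': array([ 0.2577, -0.0255,  1.4436]), 'orientation': array([-2.2117,  1.9999, -0.2059])}
0.1
```

View pics/scene0.png

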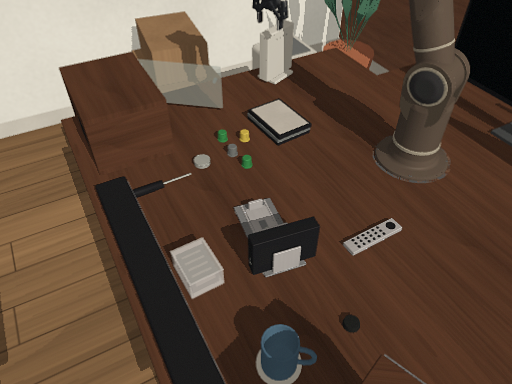

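View pics/top0.png

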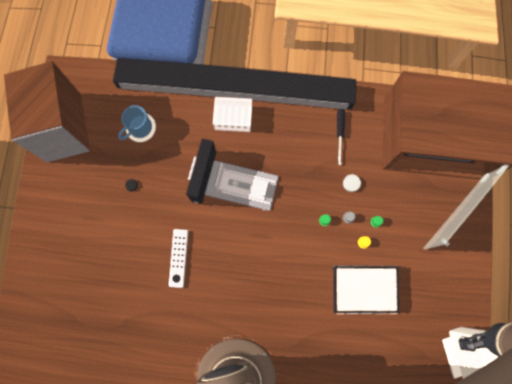

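Top view: the stand is at about (235,183), with the drive at (202,172) and the thumb tab on the right at (272,190). Possible caps in the top view: grey (349,217), green (325,220), green (377,221), yellow (364,242). The tin (352,183) is also round but flat. I choose the grey one, at scene (232,150), and check it in close crops.

Run:
```python
import cv2,numpy as np
t=cv2.imread('pics/top0.png');s=cv2.imread('pics/scene0.png')
def crop(im,x0,y0,w,h,k,n):
    c=cv2.resize(im[y0:y0+h,x0:x0+w],None,fx=k,fy=k,interpolation=cv2.INTER_CUBIC)
    for i in range(0,w,10):
        cv2.line(c,(i*k,0),(i*k,6 if i%50 else 14),(0,255,255),1)
        if i%20==0: cv2.putText(c,str(x0+i),(i*k,24),0,.4,(0,255,255),1)
    for i in range(0,h,10):
        cv2.line(c,(0,i*k),(6,i*k),(0,255,255),1)
        if i%20==0: cv2.putText(c,str(y0+i),(8,i*k+4),0,.4,(0,255,255),1)
    cv2.imwrite(n,c)
crop(t,180,130,110,90,7,'pics/t_stand.png')
crop(t,310,165,80,90,6,'pics/t_cap.png')
crop(s,220,185,110,95,6,'pics/s_stand.png')
crop(s,190,115,80,60,8,'pics/s_cap.png')
```

```text
(no output)
```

View pics/t_stand.png

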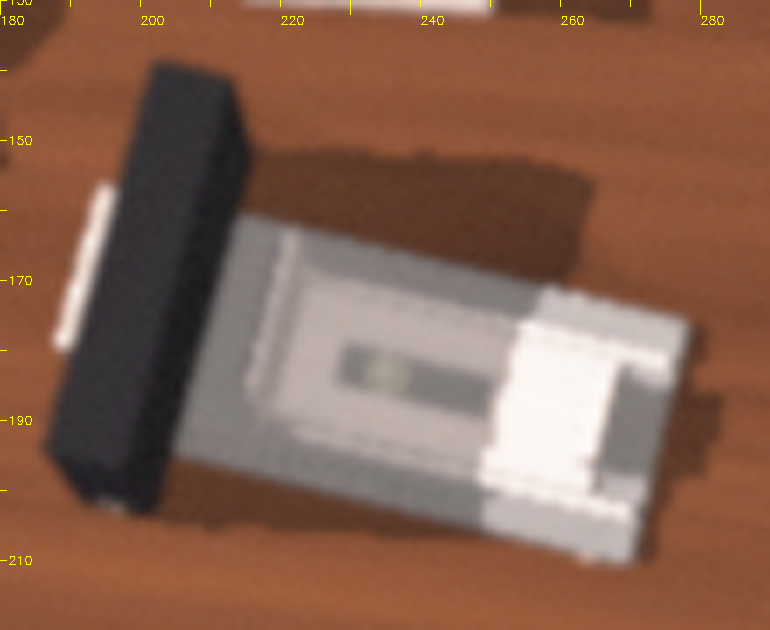

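View pics/t_cap.png

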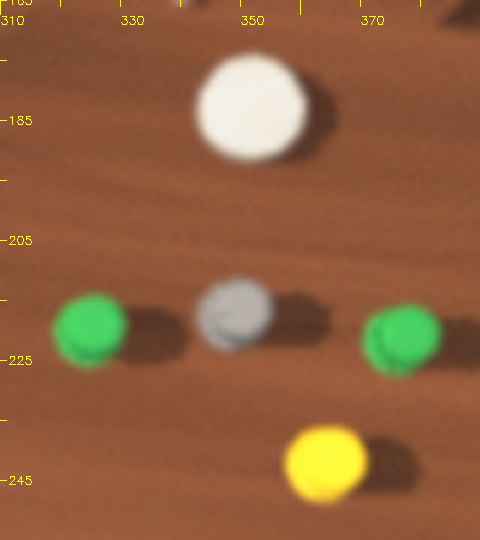

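View pics/s_stand.png

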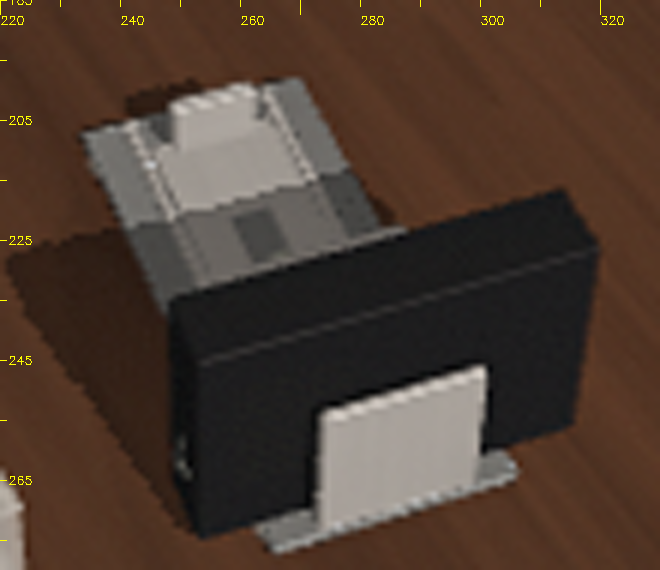

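View pics/s_cap.png

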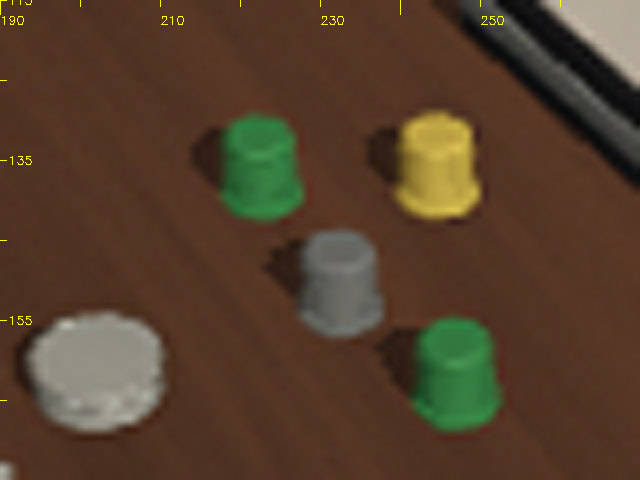

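```bash
cat > h.py <<'E'
from bench import *
import cv2,numpy as np
from scipy.spatial.transform import Rotation as R
np.set_printoptions(precision=4,suppress=True)
def ray(n,p):
    c=camera_model(n);u=cv2.undistortPoints(np.array([[p]],float),c['intrinsics'],c['dist_coeffs'])[0,0]
    d=R.from_rotvec(c['orientation']).apply([u[0],u[1],1]);return c['position'],d
def onz(n,p,z):
    o,d=ray(n,p);return o+d*(z-o[2])/d[2]
def tri(a,b):
    o,d=ray('top',a);p,e=ray('scene',b)
    k=np.linalg.lstsq(np.c_[d,-e],p-o,rcond=None)[0];q,r=o+k[0]*d,p+k[1]*e
    return (q+r)/2,np.linalg.norm(q-r)
def proj(n,P):
    c=camera_model(n);Rw=R.from_rotvec(c['orientation']).inv()
    return cv2.projectPoints(Rw.apply(np.atleast_2d(P)-c['position']),np.zeros(3),np.zeros(3),c['intrinsics'],c['dist_coeffs'])[0][:,0]
def crop(im,x0,y0,w,h,k,n):
    c=cv2.resize(im[y0:y0+h,x0:x0+w],None,fx=k,fy=k,interpolation=cv2.INTER_CUBIC)
    for i in range(0,w,10):
        cv2.line(c,(i*k,0),(i*k,6),(0,255,255),1)
        if i%20==0: cv2.putText(c,str(x0+i),(i*k,24),0,.4,(0,255,255),1)
    for i in range(0,h,10):
        cv2.line(c,(0,i*k),(6,i*k),(0,255,255),1)
        if i%20==0: cv2.putText(c,str(y0+i),(8,i*k+4),0,.4,(0,255,255),1)
    cv2.imwrite(n,c)
E
python3 - <<'E'
from h import *
print('cap top',tri((350,216.2),(232.6,145.7)))
print('others z32', [onz('top',p,.032) for p in((325.2,219.5),(378,221),(364.5,242))], 'tin',onz('top',(352,183),.018))
print('tab-end corners',tri((278.6,175.7),(233.8,207.2)),tri((270.3,210.7),(270,198)))
print('far corners', onz('scene',(265.8,277.2),.009),onz('scene',(306.3,263),.009))
print('stud top',onz('top',(235.4,183.1),.028))
print('tab top', onz('top',(180+605/7,130+427/7),.041), [onz('scene',p,.041) for p in((248.5,202),(262,199.5))])
# stand fit
from scipy.optimize import least_squares
obs=[('top',(278.6,175.7),(1,-1)),('top',(270.3,210.7),(-1,-1)),('scene',(233.8,207.2),(1,-1)),('scene',(270,198),(-1,-1)),('scene',(265.8,277.2),(1,1)),('scene',(306.3,263),(-1,1))]
def f(v):
    o=[]
    for n,p,(a,b) in obs:
        w=np.array([v[0],v[1],.009])+R.from_rotvec([0,0,v[2]]).apply([a*.055,b*.125,0]);o.append(proj(n,w)[0]-p)
    return np.ravel(o)
best=min((least_squares(f,[.45,0,t]) for t in np.arange(-3,3,.5)),key=lambda r:r.cost)
print(best.x,best.fun)
print(state()['tcp_pos'],R.from_rotvec(state()['tool_rot']).as_matrix())
E
```

```text
cap top (array([ 0.496 , -0.2863,  0.0347]), np.float64(0.00030000817863469866))
others z32 [array([ 0.4796, -0.2141,  0.032 ]), array([ 0.4903, -0.3716,  0.032 ]), array([ 0.4243, -0.3348,  0.032 ])] tin [ 0.601  -0.2894  0.018 ]
tab-end corners (array([ 0.603 , -0.0656,  0.0071]), np.float64(0.0016024351198490549)) (array([ 0.4935, -0.0505,  0.0049]), np.float64(0.0016701778828158756))
far corners [0.6394 0.1847 0.009 ] [0.5295 0.1963 0.009 ]
stud top [0.5631 0.061  0.028 ]
tab top [ 0.5457 -0.0335  0.041 ] [array([ 0.5715, -0.0338,  0.041 ]), array([ 0.534 , -0.0245,  0.041 ])]
[ 0.5665  0.0667 -0.1423] [-0.3839 -0.0201 -0.5463 -0.3172 -0.229  -0.3489 -0.2665 -0.6942 -0.1225
 -0.756   0.3591  0.5761]
[ 0.1916 -0.5945  0.2415] [[-0.0005  0.3068 -0.9518]
 [ 0.0014 -0.9518 -0.3068]
 [-1.     -0.0015  0.0001]]
```

>>> drive_tool:
  increments:
    - [[0,0,0,-0.0395,0,0,0],[0,0,0,-0.0395,0,0,0],[0,0,0,-0.0395,0,0,0],[0,0,0,-0.0395,0,0,0],[0,0,0,-0.0395,0,0,0],[0,0,0,-0.0395,0,0,0],[0,0,0,-0.0395,0,0,0],[0,0,0,-0.0395,0,0,0],[0,0,0,-0.0395,0,0,0],[0,0,0,0,0,0,0]]

```text
time: 0.93
tcp_pos: [0.1915, -0.5947, 0.2418]
tool_rot: [1.31, 1.142, -1.309]
force: [-0.7, -0.7, -0.2]
width: -0.0001
```

>>> drive_tool:
  increments:
    - [[0,0.138,-0.286,0,0,0,0],[0,0.138,-0.286,0,0,0,0],[0,0.138,-0.286,0,0,0,0],[0,0.138,-0.286,0,0,0,0],[0,0.138,-0.286,0,0,0,0],[0,0.138,-0.286,0,0,0,0],[0,0.138,-0.286,0,0,0,0],[0,0.138,-0.286,0,0,0,0],[0,0.138,-0.286,0,0,0,0],[0,0.138,-0.286,0,0,0,0]]

```text
time: 1.77
tcp_pos: [0.3694, -0.3299, 0.2423]
tool_rot: [1.317, 1.136, -1.317]
force: [1.0, 0.0, 0.7]
width: 0.0
```

>>> drive_tool:
  increments:
    - [[0,0.138,-0.286,0,0,0,0],[0,0.138,-0.286,0,0,0,0],[0,0.138,-0.286,0,0,0,0],[0,0.138,-0.286,0,0,0,0],[0,0.138,-0.286,0,0,0,0],[0,0.138,-0.286,0,0,0,0],[0,0.138,-0.286,0,0,0,0],[0,0.138,-0.286,0,0,0,0],[0,0.138,-0.286,0,0,0,0],[0,0.138,-0.286,0,0,0,0]]

```text
time: 2.6
tcp_pos: [0.5465, -0.0665, 0.2421]
tool_rot: [1.317, 1.136, -1.317]
force: [0.1, -1.2, 0.1]
width: -0.0002
```

>>> drive_tool:
  increments:
    - [[0.3,0,0,0,0,0,0],[0.3,0,0,0,0,0,0],[0.3,0,0,0,0,0,0],[0.3,0,0,0,0,0,0],[0,0,0,0,0,0,0],[0,0,0,0,0,0,0]]

```text
time: 3.1
tcp_pos: [0.5449, -0.0676, 0.1213]
tool_rot: [1.314, 1.14, -1.318]
force: [0.9, 0.0, 1.7]
width: -0.0
```

```bash
cat > look.py <<'E'
from h import *
import sys
k=sys.argv[1]
for n in('top','scene'): 
    f=grab_frame(n)[:,:,::-1].copy();cv2.imwrite(f'pics/{n}_{k}.png',f)
s=state();M=R.from_rotvec(s['tool_rot']).as_matrix();print(s['time'],s['tcp_pos'],s['force'],s['width']);print(M)
d=s['tcp_pos']-[.5665,.0667,0];S=R.from_rotvec([0,0,-.1423]).as_matrix();print('stand frame',d@S)
E
python3 look.py a
python3 - <<'E'
from h import *
crop(cv2.imread('pics/top_a.png'),170,120,140,100,5,'pics/top_a_c.png')
crop(cv2.imread('pics/scene_a.png'),200,150,120,100,6,'pics/scene_a_c.png')
E
```

```text
3.2 [ 0.547  -0.0676  0.1239] [ 0.3104 -0.1389  1.3878] 2.750341072224221e-05
[[ 0.0018  0.9897 -0.1432]
 [-0.     -0.1432 -0.9897]
 [-1.      0.0018 -0.0002]]
stand frame [-0.0003 -0.1357  0.1239]
```

View pics/top_a_c.png

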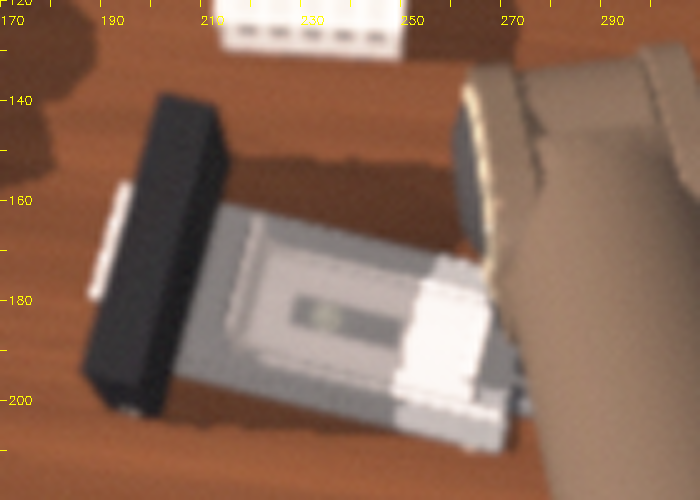

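View pics/scene_a_c.png

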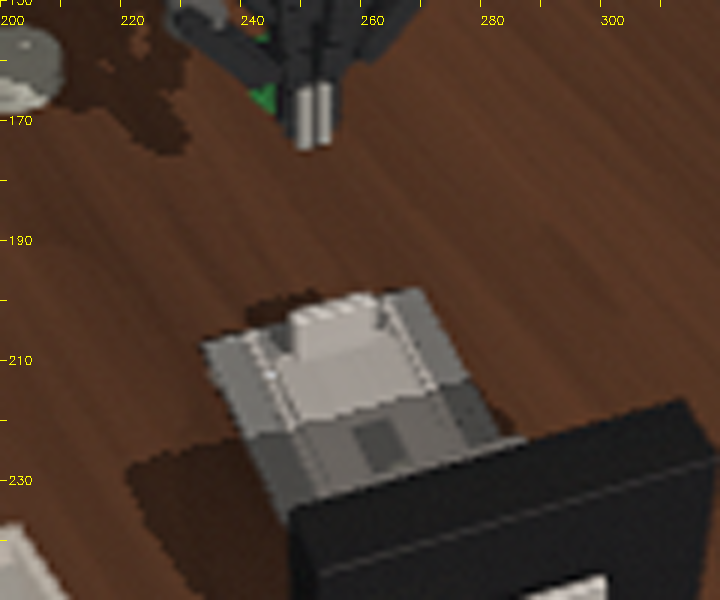

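>>> drive_tool:
  increments:
    - [[0.3,0,0,0,0,0,0],[0.3,0,0,0,0,0,0],[0.2,0,0,0,0,0,0],[0.15,0,0,0,0,0,0],[0,0,0,0,0,0,0],[0,0,0,0,0,0,0]]

```text
time: 3.7
tcp_pos: [0.5469, -0.0678, 0.0286]
tool_rot: [1.314, 1.137, -1.313]
force: [0.4, 1.4, 0.8]
width: 0.0002
```

```bash
python3 look.py b
python3 - <<'E'
from h import *
print(proj('scene',[.547,-.0676,.113]))
crop(cv2.imread('pics/scene_b.png'),200,150,120,100,6,'pics/scene_b_c.png')
E
```

```text
3.8 [ 0.5475 -0.0679  0.0294] [ 0.0407 -0.4789  0.0644] -4.788696340042575e-05
[[ 0.0032  0.9898 -0.1423]
 [-0.0005 -0.1423 -0.9898]
 [-1.      0.0033 -0.    ]]
stand frame [ 0.0003 -0.1359  0.0294]
[[250.3869 172.5062]]
```

View pics/scene_b_c.png

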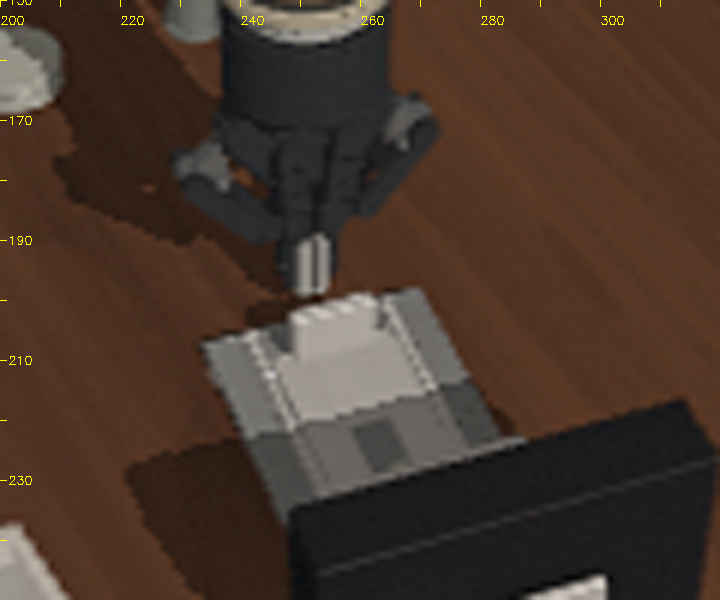

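>>> drive_tool:
  increments:
    - [[0,0,-0.08,0,0,0,0],[0,0,-0.08,0,0,0,0],[0,0,-0.08,0,0,0,0],[0,0,-0.08,0,0,0,0],[0,0,0,0,0,0,0]]

```text
time: 4.22
tcp_pos: [0.5512, -0.0335, 0.0278]
tool_rot: [1.313, 1.14, -1.31]
force: [1.0, -0.0, 0.5]
width: -0.0001
```

>>> drive_tool:
  increments:
    - [[0,0,-0.04,0,0,0,0],[0,0,-0.04,0,0,0,0],[0,0,-0.04,0,0,0,0],[0,0,-0.04,0,0,0,0],[0,0,0,0,0,0,0]]

```text
time: 4.63
tcp_pos: [0.5529, -0.0192, 0.0272]
tool_rot: [1.313, 1.139, -1.312]
force: [1.2, 0.7, -0.0]
width: 0.0
```

```bash
python3 look.py c
python3 - <<'E'
from h import *
crop(cv2.imread('pics/scene_c.png'),210,165,100,80,7,'pics/scene_c_c.png')
crop(cv2.imread('pics/top_c.png'),170,120,140,100,5,'pics/top_c_c.png')
E
```

```text
4.7333 [ 0.5527 -0.0196  0.0272] [ 0.0698 -0.3193  0.1441] -0.00016485399675743689
[[-0.0002  0.99   -0.1411]
 [ 0.0005 -0.1411 -0.99  ]
 [-1.     -0.0003 -0.0005]]
stand frame [-0.0014 -0.0874  0.0272]
```

View pics/scene_c_c.png

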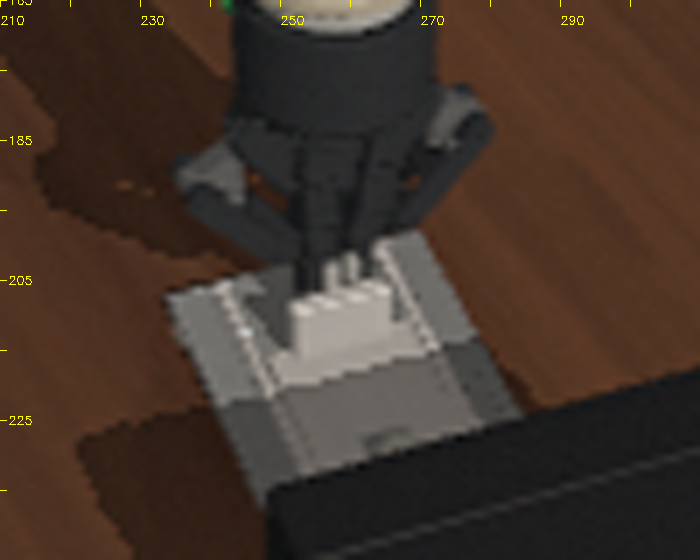

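View pics/top_c_c.png

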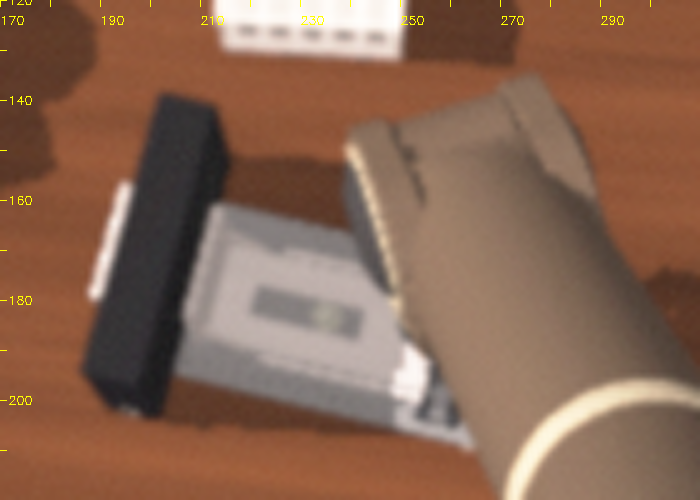

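>>> drive_tool:
  increments:
    - [[0,0,-0.03,0,0,0,0],[0,0,-0.03,0,0,0,0],[0,0,-0.02,0,0,0,0],[0,0,0,0,0,0,0]]

```text
time: 5.07
tcp_pos: [0.5537, -0.0128, 0.0271]
tool_rot: [1.312, 1.138, -1.314]
force: [0.4, -4.1, -0.5]
width: -0.0004
```

>>> drive_tool:
  increments:
    - [[0,0,-0.03,0,0,0,0],[0,0,-0.03,0,0,0,0],[0,0,0,0,0,0,0]]

```text
time: 5.32
tcp_pos: [0.554, -0.0103, 0.0271]
tool_rot: [1.31, 1.135, -1.319]
force: [-2.8, -12.6, 3.2]
width: -0.0003
```

>>> drive_tool:
  increments:
    - [[0,0,-0.03,0,0,0,0],[0,0,-0.02,0,0,0,0],[0,0,0,0,0,0,0]]

```text
time: 5.57
tcp_pos: [0.5539, -0.0102, 0.0271]
tool_rot: [1.308, 1.13, -1.325]
force: [-4.4, -23.9, 7.2]
width: 0.0004
```

```bash
python3 look.py d
python3 - <<'E'
from h import *
crop(cv2.imread('pics/scene_d.png'),220,185,110,95,6,'pics/scene_d_c.png')
crop(cv2.imread('pics/top_d.png'),170,120,140,100,5,'pics/top_d_c.png')
E
```

```text
5.6667 [ 0.5539 -0.0102  0.0271] [ -4.1571 -23.7066   6.3894] -0.0001503004353807666
[[-0.0042  0.989  -0.1479]
 [-0.0101 -0.148  -0.9889]
 [-0.9999 -0.0027  0.0106]]
stand frame [-0.0016 -0.0779  0.0271]
```

View pics/scene_d_c.png

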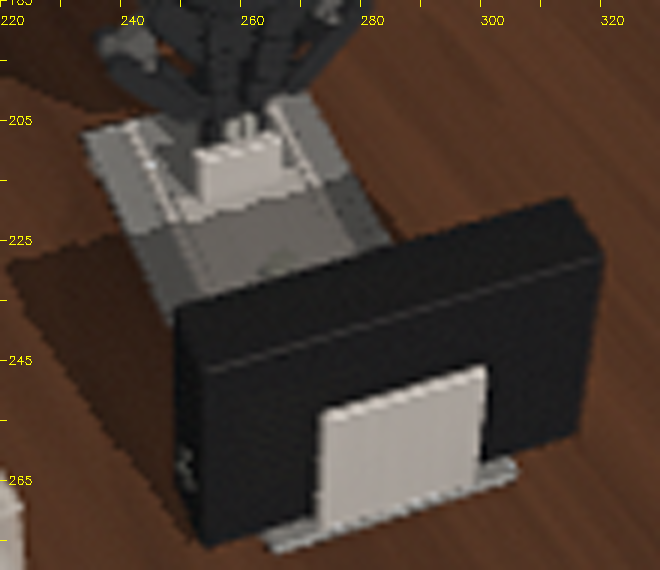

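View pics/top_d_c.png

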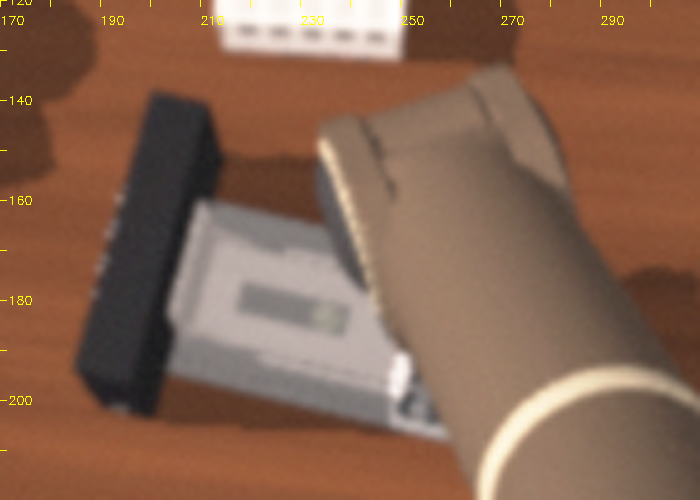

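>>> drive_tool:
  increments:
    - [[0,0,0.2,0,0,0,0],[0,0,0.2,0,0,0,0],[-0.35,0,0,0,0,0,0.5],[-0.35,0,0.3,0,0,0,0.5],[-0.35,0,0.4,0,0,0,0.5],[0,-0.05,0.4,0,0,0,0.5],[0,-0.05,0.4,0,0,0,0.5],[0,-0.05,0.4,0,0,0,0.5],[0,0,0,0,0,0,0.5],[0,0,0,0,0,0,0.5]]

```text
time: 6.5
tcp_pos: [0.5089, -0.2181, 0.1213]
tool_rot: [1.317, 1.135, -1.317]
force: [0.4, 1.2, 0.8]
width: 0.0427
```

```bash
python3 look.py e
python3 - <<'E'
from h import *
crop(cv2.imread('pics/top_e.png'),180,140,100,75,8,'pics/top_e_c.png')
crop(cv2.imread('pics/scene_e.png'),190,115,120,100,6,'pics/scene_e_c.png')
E
```

```text
6.6 [ 0.5102 -0.2144  0.1215] [-0.5232 -0.2526 -0.3912] 0.042734154295141345
[[ 0.0009  0.99   -0.1411]
 [ 0.0011 -0.1411 -0.99  ]
 [-1.      0.0007 -0.0012]]
stand frame [-0.0159 -0.2862  0.1215]
```

View pics/top_e_c.png

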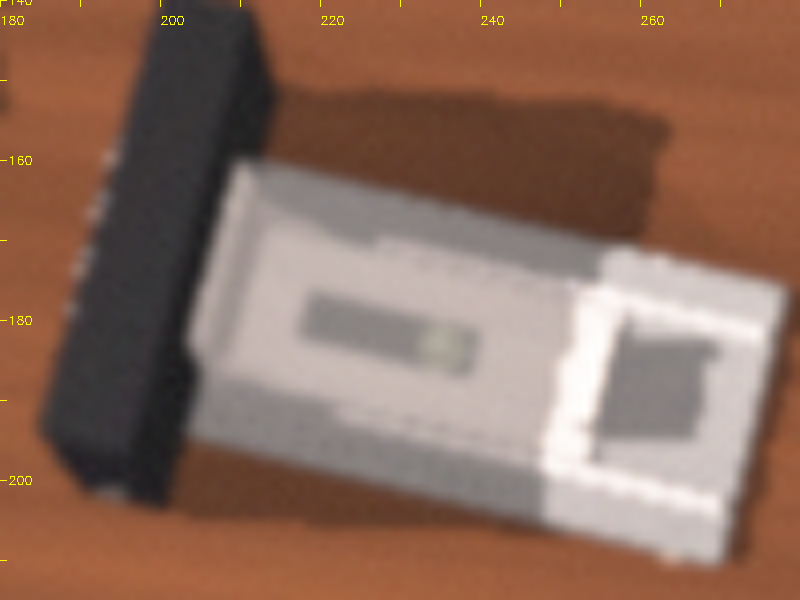

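View pics/scene_e_c.png

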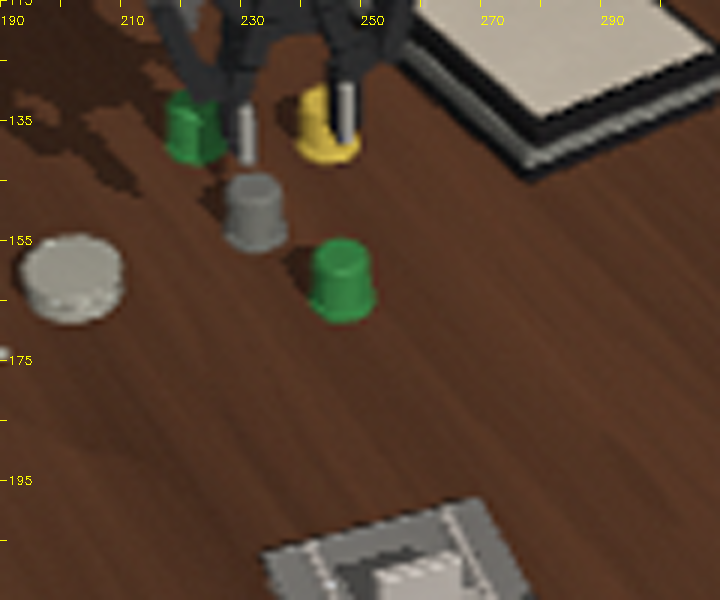

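Run:
```python
from h import *
s=state();print(s['joint_pos'],s['tcp_pos'])
print('stud',onz('top',(235.4,183.0),.028), 'slot ctr',onz('top',(180+388/8,140+337/8),.013))
print('green1 scene top',onz('scene',(190+343/6,115+250/6),.032),'cap',onz('scene',(232.6,145.7),.032),onz('top',(350,216.2),.032))
```

```text
[ 0.6904  0.4764 -0.4944  1.8702  0.2882  0.8652 -0.0878] [ 0.5102 -0.2144  0.1215]
stud [0.5634 0.061  0.028 ] slot ctr [0.5672 0.083  0.013 ]
green1 scene top [ 0.4789 -0.2185  0.032 ] cap [ 0.4944 -0.2894  0.032 ] [ 0.4966 -0.2869  0.032 ]
```

>>> drive_tool:
  increments:
    - [[0,0,0,0.0385,0,0,0.6],[0,0,0,0.0385,0,0,0.6],[0,0,0,0.0385,0,0,0.6],[0,0,0,0.0385,0,0,0.6],[0,0,0,0.0385,0,0,0.6],[0,0,0,0.0385,0,0,0.6],[0,0,0,0.0385,0,0,0.6],[0,0,0,0.0385,0,0,0.6],[0,0,0,0.0385,0,0,0.6],[0,0,0,0.0385,0,0,0.6]]

```text
time: 7.43
tcp_pos: [0.5107, -0.2128, 0.1213]
tool_rot: [2.108, 0.231, -2.107]
force: [0.7, -0.0, 1.0]
width: 0.051
```

>>> drive_tool:
  increments:
    - [[0,0,0,0.0385,0,0,0.6],[0,0,0,0.0385,0,0,0.6],[0,0,0,0.0385,0,0,0.6],[0,0,0,0,0,0,0.6],[0,0,0,0,0,0,0.6]]

```text
time: 7.85
tcp_pos: [0.5104, -0.2135, 0.1213]
tool_rot: [-2.151, 0.147, 2.15]
force: [-0.1, 0.2, 0.1]
width: 0.0512
```

Run:
```python
from h import *
s=state();print(s['joint_pos'],s['tcp_pos'],s['width']);M=R.from_rotvec(s['tool_rot']).as_matrix();print(M)
print((np.array([.4955,-.2863,.1215])-s['tcp_pos'])@M)
```

```text
[ 0.4071  0.4311 -0.1263  1.8896  0.071   0.8251 -1.4635] [ 0.5104 -0.2135  0.1213] 0.05120858479333101
[[ 0.0002 -0.1363 -0.9907]
 [ 0.0005 -0.9907  0.1363]
 [-1.     -0.0005 -0.0002]]
[-0.0002  0.0742  0.0049]
```

>>> drive_tool:
  increments:
    - [[0,0.25,0.02,0,0,0,0.6],[0,0.25,0.02,0,0,0,0.6],[0,0.26,0.01,0,0,0,0.6],[0.25,0,0,0,0,0,0.6],[0.2,0,0,0,0,0,0.6],[0,0,0,0,0,0,0.6]]

```text
time: 8.35
tcp_pos: [0.4919, -0.2886, 0.0729]
tool_rot: [-2.142, 0.147, 2.153]
force: [-1.0, 0.1, 0.8]
width: 0.0513
```

```bash
python3 look.py f
python3 - <<'E'
from h import *
crop(cv2.imread('pics/scene_f.png'),190,105,90,75,8,'pics/scene_f_c.png')
E
```

```text
8.45 [ 0.4938 -0.289   0.076 ] [-0.7616 -0.1511  0.4889] 0.05096541300519837
[[-0.0013 -0.1396 -0.9902]
 [ 0.0014 -0.9902  0.1396]
 [-1.     -0.0012  0.0015]]
stand frame [-0.0215 -0.3624  0.076 ]
```

View pics/scene_f_c.png

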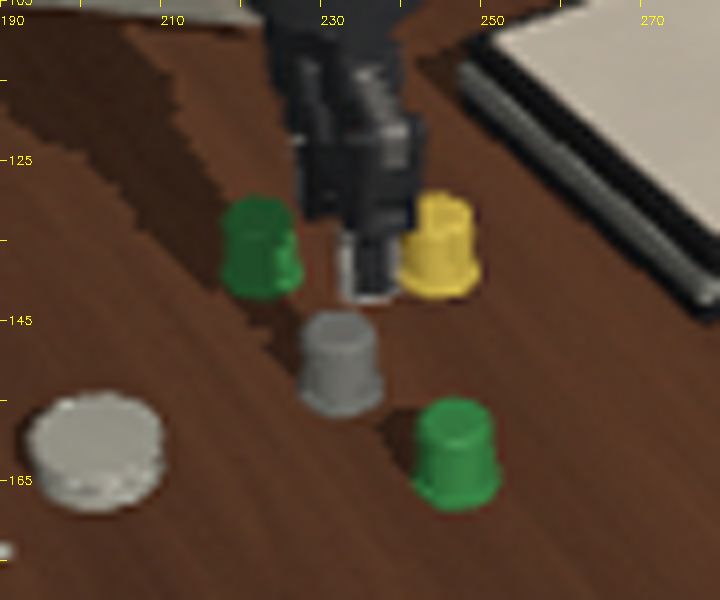

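>>> drive_tool:
  increments:
    - [[0.15,0,0,0,0,0,0.6],[0.15,0,0,0,0,0,0.6],[0.14,0,0,0,0,0,0.6],[0.13,0,0,0,0,0,0.6],[0,0,0,0,0,0,0.6]]

```text
time: 8.87
tcp_pos: [0.4938, -0.289, 0.0186]
tool_rot: [-2.147, 0.15, 2.149]
force: [0.2, 0.2, 0.9]
width: 0.0513
```

>>> drive_tool:
  increments:
    - [[0,0,0,0,0,0,0],[0,0,0,0,0,0,0],[0,0,0,0,0,0,0],[0,0,0,0,0,0,0],[0,0,0,0,0,0,0]]
  newtons: 20

```text
time: 9.28
tcp_pos: [0.495, -0.2903, 0.0209]
tool_rot: [-2.15, 0.155, 2.145]
force: [0.2, 0.4, 6.7]
width: 0.0275
```

```bash
python3 look.py g
python3 - <<'E'
from h import *
crop(cv2.imread('pics/scene_g.png'),190,105,90,75,8,'pics/scene_g_c.png')
E
```

```text
9.3833 [ 0.4949 -0.2903  0.0209] [-0.8599  0.5568  5.9116] 0.0278624671644417
[[ 0.0023 -0.1428 -0.9897]
 [-0.0009 -0.9897  0.1428]
 [-1.      0.0006 -0.0025]]
stand frame [-0.0202 -0.3635  0.0209]
```

View pics/scene_g_c.png

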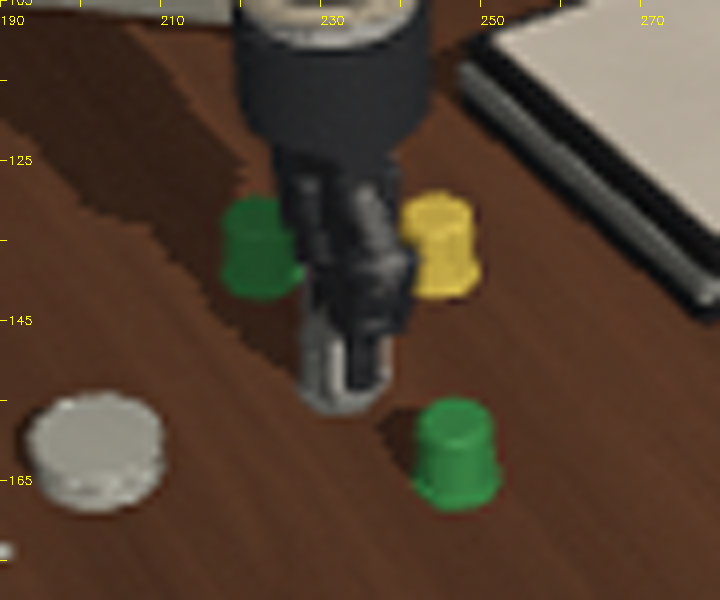

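>>> drive_tool:
  increments:
    - [[0,0,0,0,0,0,0],[-0.25,0,0,0,0,0,0],[-0.4,0,0,0,0,0,0],[-0.4,0,0,0,0,0,0],[0,0,0,0,0,0,0],[0,0,0,0,0,0,0]]
  newtons: 50

```text
time: 9.88
tcp_pos: [0.4955, -0.291, 0.1276]
tool_rot: [-2.154, 0.157, 2.142]
force: [-0.2, 0.8, -0.6]
width: 0.027
```

```bash
python3 look.py i
python3 - <<'E'
from h import *
crop(cv2.imread('pics/scene_i.png'),190,85,90,75,8,'pics/scene_i_c.png')
E
```

```text
9.9833 [ 0.4935 -0.29    0.1243] [ 0.5094  0.345  -1.0198] 0.026748477006437534
[[-0.0001 -0.1432 -0.9897]
 [-0.0001 -0.9897  0.1432]
 [-1.      0.0001  0.    ]]
stand frame [-0.0217 -0.3634  0.1243]
```

View pics/scene_i_c.png

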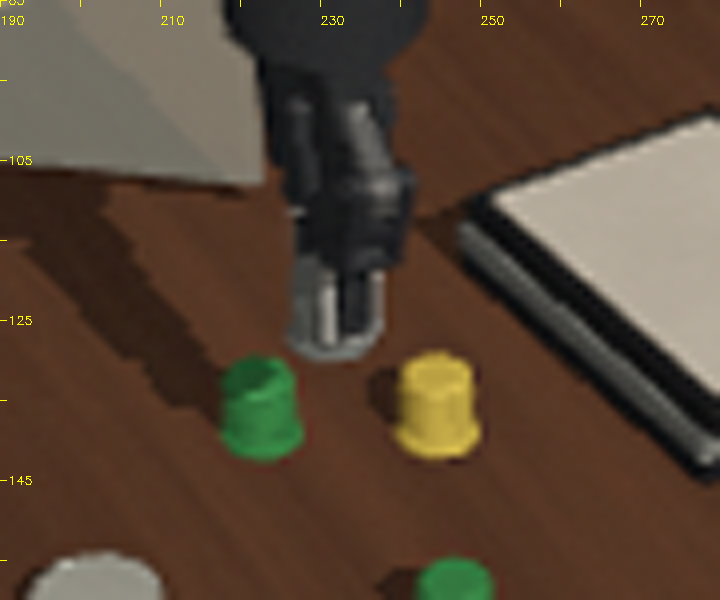

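>>> drive_tool:
  increments:
    - [[0,0,0,-0.0385,0,0,0],[0,0,0,-0.0385,0,0,0],[0,0,0,-0.0385,0,0,0],[0,0,0,-0.0385,0,0,0],[0,0,0,-0.0385,0,0,0],[0,0,0,-0.0385,0,0,0],[0,0,0,-0.0385,0,0,0],[0,0,0,-0.0385,0,0,0],[0,0,0,-0.0385,0,0,0],[0,0,0,-0.0385,0,0,0]]

```text
time: 10.82
tcp_pos: [0.4928, -0.2895, 0.1225]
tool_rot: [1.566, 0.934, -1.568]
force: [0.2, 0.4, -0.0]
width: 0.0273
```

>>> drive_tool:
  increments:
    - [[0,0,0,-0.0385,0,0,0],[0,0,0,-0.0385,0,0,0],[0,0,0,-0.0385,0,0,0],[0,0,0,0,0,0,0],[0,0,0,0,0,0,0]]

```text
time: 11.23
tcp_pos: [0.493, -0.2898, 0.123]
tool_rot: [1.316, 1.139, -1.317]
force: [-0.3, 0.1, -1.1]
width: 0.0268
```

Run:
```python
from h import *
s=state();print(s['joint_pos'],s['tcp_pos'],s['width']);M=R.from_rotvec(s['tool_rot']).as_matrix();print(M)
print((np.array([.4518,.0771,s['tcp_pos'][2]])-s['tcp_pos'])@M)
```

```text
[ 0.806   0.5004 -0.4773  1.8224  0.2863  0.8899  0.0503] [ 0.493  -0.2898  0.123 ] 0.02678454021633984
[[-0.0019  0.9894 -0.1455]
 [ 0.0018 -0.1455 -0.9894]
 [-1.     -0.0021 -0.0015]]
[ 0.0007 -0.0941 -0.357 ]
```

>>> drive_tool:
  increments:
    - [[0,-0.094,-0.357,0,0,0,0],[0,-0.094,-0.357,0,0,0,0],[0,-0.094,-0.357,0,0,0,0],[0,-0.094,-0.357,0,0,0,0],[0,-0.094,-0.357,0,0,0,0],[0,-0.094,-0.357,0,0,0,0],[0,-0.094,-0.357,0,0,0,0],[0,-0.094,-0.357,0,0,0,0],[0,-0.094,-0.357,0,0,0,0],[0,-0.094,-0.357,0,0,0,0]]

```text
time: 12.07
tcp_pos: [0.4505, 0.0782, 0.1241]
tool_rot: [1.316, 1.136, -1.317]
force: [0.7, 0.8, -0.3]
width: 0.0271
```

>>> drive_tool:
  increments:
    - [[0.3,0,0,0,0,0,0],[0.3,0,0,0,0,0,0],[0.25,0,0,0,0,0,0],[0.1,0,0,0,0,0,0],[0,0,0,0,0,0,0],[0,0,0,0,0,0,0]]

```text
time: 12.57
tcp_pos: [0.4512, 0.0768, 0.0294]
tool_rot: [1.314, 1.139, -1.315]
force: [-0.6, -0.1, 1.2]
width: 0.0266
```

>>> drive_tool:
  increments:
    - [[0.04,0,0,0,0,0,0],[0.03,0,0,0,0,0,0],[0,0,0,0,0,0,0]]

```text
time: 12.82
tcp_pos: [0.4519, 0.0764, 0.0228]
tool_rot: [1.315, 1.137, -1.313]
force: [0.0, 0.0, -0.7]
width: 0.0269
```

>>> drive_tool:
  increments:
    - [[0.02,0,0,0,0,0,0],[0,0,0,0,0,0,0]]

```text
time: 12.98
tcp_pos: [0.452, 0.0765, 0.021]
tool_rot: [1.314, 1.137, -1.312]
force: [-0.4, -1.2, 2.9]
width: 0.0265
```

Run:
```python
from h import *
s=state();print(s['tcp_pos'],s['force'],R.from_rotvec(s['tool_rot']).as_matrix())
```

```text
[0.452  0.0765 0.021 ] [-0.4465 -1.1587  2.9117] [[ 0.0015  0.9898 -0.1423]
 [-0.0002 -0.1423 -0.9898]
 [-1.      0.0015  0.    ]]
```

>>> drive_tool:
  increments:
    - [[0,0,0,0,0,0,0.6],[0,0,0,0,0,0,0.6],[0,0,0,0,0,0,0.6],[0,0,0,0,0,0,0.6],[-0.3,0,0,0,0,0,0.6],[-0.3,0,0,0,0,0,0.6],[0,0,0.4,0,0,0,0.6],[0,0,0.4,0,0,0,0.6],[0,0,0.4,0,0,0,0.6],[0,0,0.4,0,0,0,0.6]]

```text
time: 13.82
tcp_pos: [0.4282, -0.0833, 0.0806]
tool_rot: [1.313, 1.138, -1.312]
force: [1.1, 0.0, 0.6]
width: 0.0513
```

```bash
python3 look.py k
python3 - <<'E'
from h import *
crop(cv2.imread('pics/top_k.png'),190,155,100,75,8,'pics/top_k_c.png')
crop(cv2.imread('pics/scene_k.png'),220,180,110,85,7,'pics/scene_k_c.png')
E
```

```text
13.9167 [ 0.4269 -0.0886  0.08  ] [ 0.2494 -0.9012  0.0254] 0.05140271935409224
[[-0.0019  0.9885 -0.1515]
 [-0.0028 -0.1515 -0.9885]
 [-1.     -0.0014  0.0031]]
stand frame [-0.1162 -0.1735  0.08  ]
```

View pics/top_k_c.png

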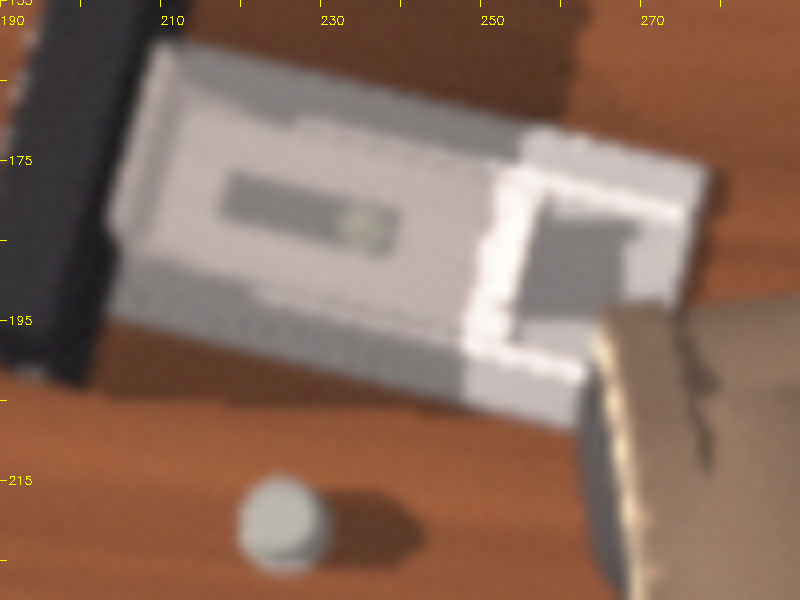

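View pics/scene_k_c.png

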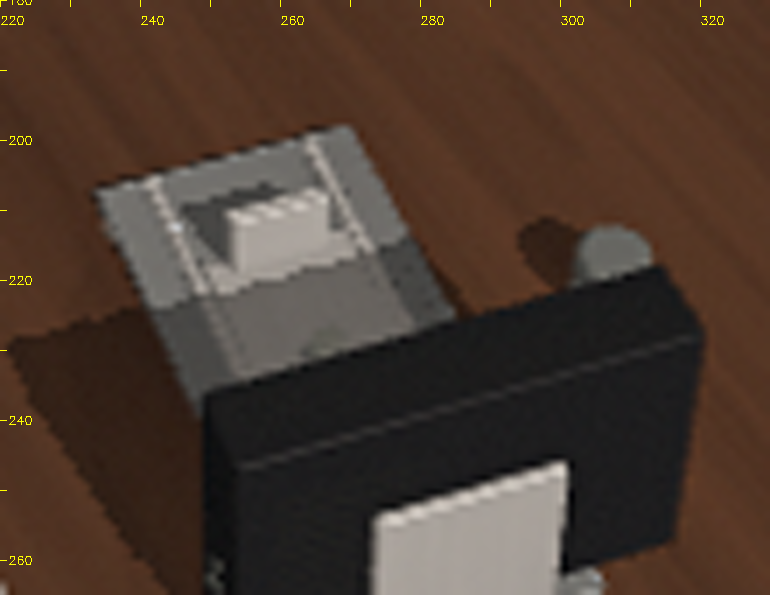

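Run:
```python
from h import *
t=cv2.imread('pics/top_k.png').astype(float)
a=t[174:192,226:245]; b=t[210:230,216:236]
def up(x):
    x=(x-x.min())/(x.max()-x.min())*255
    return cv2.resize(x.astype(np.uint8),None,fx=20,fy=20,interpolation=cv2.INTER_LANCZOS4)
A=up(a);B=up(b)
for im,(x0,y0) in((A,(226,174)),(B,(216,210))):
    for i in range(0,im.shape[1],40): cv2.putText(im,str(x0+i//20),(i,10),0,.35,(0,255,255),1);cv2.line(im,(i+10,12),(i+10,18),(0,255,255),1)
    for i in range(0,im.shape[0],40): cv2.putText(im,str(y0+i//20),(0,i+14),0,.35,(0,255,255),1)
H=max(A.shape[0],B.shape[0]);C=np.zeros((H,A.shape[1]+B.shape[1],3),np.uint8);C[:A.shape[0],:A.shape[1]]=A;C[:B.shape[0],A.shape[1]:]=B
cv2.imwrite('pics/z_k.png',C)
# stud: slot gray ~ darker; print blue-vs-others
print(t[178:188,229:242].mean(2).round().astype(int)); print((t[178:188,229:242,1]-t[178:188,229:242,0]).round().astype(int))
m=t[:,:,0]-0.6*t[:,:,2]
print(t[210:230,217:235,0].astype(int))
```

```text
[[163 169 172 175 176 179 177 178 180 181 180 180 179]
 [142 146 152 157 161 169 174 174 177 179 177 178 179]
 [131 132 135 139 149 158 160 159 162 168 171 178 179]
 [128 127 131 137 148 156 157 153 151 148 155 171 181]
 [128 128 131 143 154 162 161 154 148 142 148 170 179]
 [129 127 131 144 155 159 159 154 151 144 152 172 181]
 [139 134 134 140 151 154 152 153 149 147 159 175 180]
 [161 158 150 150 152 157 155 150 143 142 161 176 180]
 [179 175 171 168 168 169 161 153 148 152 170 178 180]
 [181 181 180 179 180 179 174 169 167 170 178 181 180]]
[[ 4  4  5  3  5  5  5  3  6  5  4  5  4]
 [ 3  2  3  2  4  5  6  3  5  6  5  5  5]
 [ 2  3  1  3  6  8  6  7  5  4  5  5  4]
 [ 3  2  3  6  8 11 10 10  6  7  3  5  6]
 [ 2  0  2  7  9 12 10 11 10  6  3  4  6]
 [ 2  2  3  6 10 12 12 11 10  6  4  5  4]
 [ 2  3  3  6  8 11 10 10 10  5  4  5  6]
 [ 4  3  3  4  6 10 11 10  7  5  4  4  6]
 [ 5  5  3  6  5  7  6  5  4  4  4  3  6]
 [ 6  5  6  7  4  5  6  5  5  4  5  6  6]]
[[ 61  60  61  59  59  60  58  63  62  61  60  59  59  59  62  58  59  59]
 [ 60  60  62  61  60  60  61  58  61  59  58  60  61
[... 672 characters left out ...]
130 102  73  48  43  43]
 [ 60  59  91 149 172 174 174 173 172 173 168 150 118  98  73  44  40  40]
 [ 60  61  94 147 168 171 172 171 172 166 152 129 107  92  65  48  44  43]
 [ 59  59  78 124 151 160 160 158 153 143 130 111 101  80  60  45  40  42]
 [ 57  57  64  92 127 143 145 138 132 128 118 107  93  67  48  40  43  43]
 [ 59  62  58  67  94 120 138 139 136 137 128 108  79  54  47  44  46  47]
 [ 62  59  61  60  68  85 102 109 113 109 103  85  68  55  52  52  55  53]
 [ 62  57  61  59  61  64  66  74  77  73  69  63  59  59  60  56  56  61]
 [ 57  59  59  58  59  60  59  61  61  61  62  61  58  59  58  58  60  61]
 [ 57  58  59  60  60  56  58  59  61  57  56  58  59  60  57  60  60  58]]
```

View pics/z_k.png

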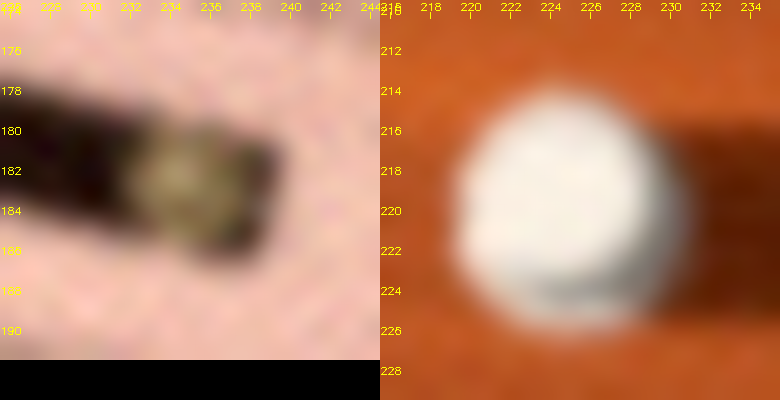

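Run:
```python
from h import *
t=cv2.imread('pics/top_k.png').astype(float)
g=t[:,:,1]-t[:,:,0]; w=np.clip(g[178:189,229:242]-5,0,None); ys,xs=np.mgrid[178:189,229:242]
print('stud tint centroid',(w*xs).sum()/w.sum(),(w*ys).sum()/w.sum())
ct=onz('top',(224.2,219.2),.032);cf=onz('top',(225.3,220.6),.002)
print('cap top',ct,'flange',cf)
st=onz('top',(235.0,182.7),.025);print('stud',st)
for c in (ct,cf):
    d=st-c; print(d, 'x_s,y_s', d[0]*.9899-d[1]*.1418, d[0]*.1418+d[1]*.9899)
print('robot-frame cap estimate vs', ct, 'tcp .4520 .0765')
print('scene stud tip', onz('scene',(266,228.3),.028), 'scene cap top', onz('scene',(220+613/7,180+255/7),.032))
```

```text
stud tint centroid 235.10828025477707 183.03821656050957
cap top [0.4509 0.0818 0.032 ] flange [0.4511 0.0803 0.002 ]
stud [0.5648 0.0625 0.025 ]
[ 0.1139 -0.0193 -0.007 ] x_s,y_s 0.11546779166744814 -0.002960652880553919
[ 0.1137 -0.0178  0.023 ] x_s,y_s 0.11503123416878785 -0.0015292223091687186
robot-frame cap estimate vs [0.4509 0.0818 0.032 ] tcp .4520 .0765
scene stud tip [0.5703 0.0627 0.028 ] scene cap top [0.4528 0.0824 0.032 ]
```

>>> drive_tool:
  increments:
    - [[0,0,-0.4,0,0,0,0.6],[0,0,-0.4,0,0,0,0.6],[0,0,-0.4,0,0,0,0.6],[0,0,-0.4,0,0,0,0.6],[0,0,0,0,0,0,0.6],[0,0,0,0,0,0,0.6]]

```text
time: 14.42
tcp_pos: [0.4513, 0.08, 0.0804]
tool_rot: [1.31, 1.143, -1.308]
force: [0.7, -1.1, -1.0]
width: 0.0511
```

Run:
```python
from h import *
s=state();M=R.from_rotvec(s['tool_rot']).as_matrix();print(s['tcp_pos'],M[:,1]);print((np.array([.4520,.0765,.021])-s['tcp_pos'])@M)
```

```text
[0.4513 0.08   0.0804] [ 0.9908 -0.1357  0.0001]
[0.0594 0.0012 0.0035]
```

>>> drive_tool:
  increments:
    - [[0.2,0,0,0,0,0,0.6],[0.2,0,0,0,0,0,0.6],[0.2,0,0,0,0,0,0.6],[0,0,0,0,0,0,0.6],[0,0,0,0,0,0,0.6]]

```text
time: 14.83
tcp_pos: [0.4504, 0.0756, 0.0198]
tool_rot: [1.312, 1.139, -1.316]
force: [0.5, 0.0, 0.9]
width: 0.0515
```

>>> drive_tool:
  increments:
    - [[0,0,0,0,0,0,0],[0,0,0,0,0,0,0],[0,0,0,0,0,0,0],[0,0,0,0,0,0,0],[0,0,0,0,0,0,0],[0,0,0,0,0,0,0]]
  newtons: 70

```text
time: 15.33
tcp_pos: [0.4521, 0.0763, 0.0217]
tool_rot: [1.314, 1.137, -1.312]
force: [-1.7, -0.9, 6.1]
width: 0.0263
```

Run:
```python
from h import *
s=state();M=R.from_rotvec(s['tool_rot']).as_matrix();print(s['tcp_pos'],s['width'],s['force'],M[:,1]);
```

```text
[0.4521 0.0763 0.0217] 0.0262747688810859 [-1.6732 -0.8677  6.1399] [ 0.9898 -0.1423  0.002 ]
```

>>> drive_tool:
  increments:
    - [[-0.25,0,0,0,0,0,0],[-0.25,0,0,0,0,0,0],[0,0.3,0.01,0,0,0,0],[0,0.3,0.01,0,0,0,0],[0,0.3,0,0,0,0,0],[0,0.247,0,0,0,0,0],[0,0,0,0,0,0,0],[0,0,0,0,0,0,0],[0,0,0,0,0,0,0]]

```text
time: 16.08
tcp_pos: [0.5637, 0.0585, 0.0706]
tool_rot: [1.313, 1.139, -1.314]
force: [-0.2, 0.2, -1.1]
width: 0.0262
```

```bash
python3 look.py m
python3 - <<'E'
from h import *
s=state();M=R.from_rotvec(s['tool_rot']).as_matrix();print((np.array([.5653,.0579,.055])-s['tcp_pos'])@M)
crop(cv2.imread('pics/scene_m.png'),220,165,100,80,8,'pics/scene_m_c.png')
E
```

```text
16.1833 [0.5635 0.0586 0.0706] [-0.0281  0.2212 -0.5757] 0.026284373736500354
[[-0.0006  0.99   -0.1409]
 [-0.0002 -0.1409 -0.99  ]
 [-1.     -0.0005  0.0003]]
stand frame [-0.0018 -0.0084  0.0706]
[0.0156 0.0019 0.0005]
```

View pics/scene_m_c.png

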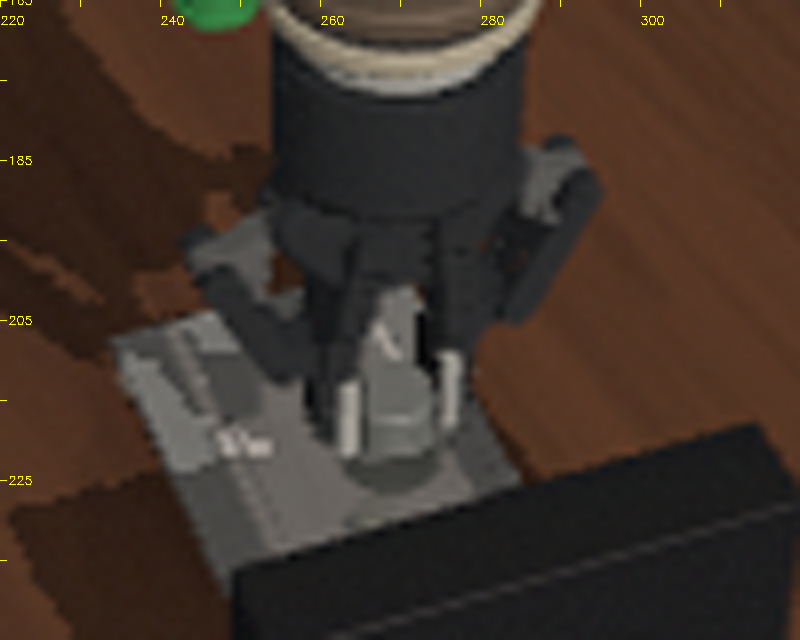

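>>> drive_tool:
  increments:
    - [[0,0.019,0.005,0,0,0,0],[0.1,0,0,0,0,0,0],[0.05,0,0,0,0,0,0],[0,0,0,0,0,0,0]]

```text
time: 16.52
tcp_pos: [0.5652, 0.0574, 0.0538]
tool_rot: [1.311, 1.14, -1.315]
force: [0.1, 0.4, -0.8]
width: 0.0266
```

>>> drive_tool:
  increments:
    - [[0.02,0,0,0,0,0,0],[0.02,0,0,0,0,0,0],[0.02,0,0,0,0,0,0],[0,0,0,0,0,0,0]]

```text
time: 16.85
tcp_pos: [0.5662, 0.0577, 0.049]
tool_rot: [1.313, 1.139, -1.313]
force: [-0.3, 0.7, -0.3]
width: 0.0263
```

Run:
```python
from h import *
s=state();M=R.from_rotvec(s['tool_rot']).as_matrix();print(s['tcp_pos'],s['force'],s['moment'],(np.array([.5653,.0579,.055])-s['tcp_pos'])@M)
```

```text
[0.5662 0.0577 0.049 ] [-0.3187  0.6627 -0.3186] [-0.0129  0.0246  0.0225] [-0.006  -0.001  -0.0001]
```

>>> drive_tool:
  increments:
    - [[0.01,0,0,0,0,0,0],[0.01,0,0,0,0,0,0],[0,0,0,0,0,0,0]]

```text
time: 17.1
tcp_pos: [0.5665, 0.0576, 0.0473]
tool_rot: [1.313, 1.138, -1.313]
force: [-0.3, 0.3, 0.8]
width: 0.0265
```

>>> drive_tool:
  increments:
    - [[0.01,0,0,0,0,0,0],[0.01,0,0,0,0,0,0],[0,0,0,0,0,0,0]]

```text
time: 17.35
tcp_pos: [0.5667, 0.0582, 0.0455]
tool_rot: [1.314, 1.139, -1.312]
force: [-0.5, 1.6, 0.7]
width: 0.0263
```

>>> drive_tool:
  increments:
    - [[0.01,0,0,0,0,0,0],[0.01,0,0,0,0,0,0],[0,0,0,0,0,0,0]]

```text
time: 17.6
tcp_pos: [0.567, 0.0585, 0.0439]
tool_rot: [1.314, 1.139, -1.311]
force: [0.4, 3.2, 3.7]
width: 0.0265
```

>>> drive_tool:
  increments:
    - [[0.01,0,0,0,0,0,0],[0.01,0,0,0,0,0,0],[0,0,0,0,0,0,0]]

```text
time: 17.85
tcp_pos: [0.5668, 0.0585, 0.0413]
tool_rot: [1.314, 1.139, -1.311]
force: [3.0, 4.4, -2.6]
width: 0.0262
```

>>> drive_tool:
  increments:
    - [[0.02,0.004,-0.008,0,0,0,0],[0.02,0,0,0,0,0,0],[0.02,0,0,0,0,0,0],[0,0,0,0,0,0,0]]

```text
time: 18.18
tcp_pos: [0.5666, 0.0582, 0.0348]
tool_rot: [1.312, 1.139, -1.314]
force: [0.6, 2.3, -1.0]
width: 0.0265
```

>>> drive_tool:
  increments:
    - [[0.02,0,0,0,0,0,0],[0,0,0,0,0,0,0]]

```text
time: 18.35
tcp_pos: [0.5668, 0.0583, 0.0346]
tool_rot: [1.312, 1.138, -1.314]
force: [-4.8, 2.3, 16.7]
width: 0.0262
```

>>> drive_tool:
  increments:
    - [[0.006,0,0,0,0,0,0],[0,0,0,0,0,0,0],[0,0,0,0,0,0,0],[0,0,0,0,0,0,0]]

```text
time: 18.68
tcp_pos: [0.5668, 0.0583, 0.0345]
tool_rot: [1.312, 1.137, -1.314]
force: [-7.2, 1.7, 21.7]
width: 0.0261
```

```bash
python3 look.py p
python3 - <<'E'
from h import *
crop(cv2.imread('pics/scene_p.png'),220,165,110,110,5,'pics/scene_p_c.png')
crop(cv2.imread('pics/top_p.png'),170,120,140,100,5,'pics/top_p_c.png')
E
```

```text
18.7833 [0.5668 0.0583 0.0345] [-6.0847  1.1712 21.3513] 0.026377448149362277
[[ 0.0003  0.9899 -0.1417]
 [-0.0013 -0.1417 -0.9899]
 [-1.      0.0004  0.0013]]
stand frame [ 0.0015 -0.0083  0.0345]
```

View pics/scene_p_c.png

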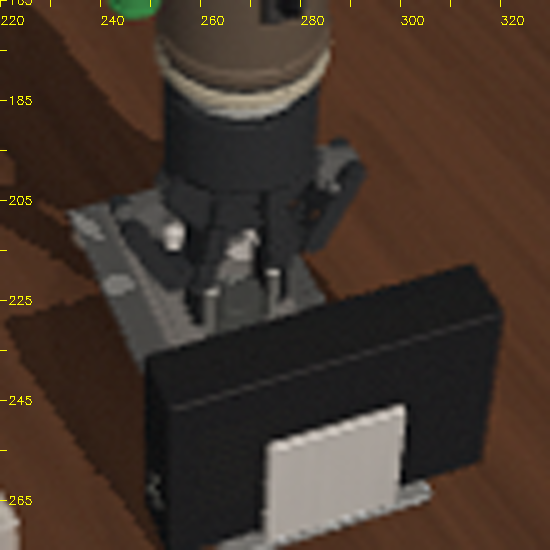

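View pics/top_p_c.png

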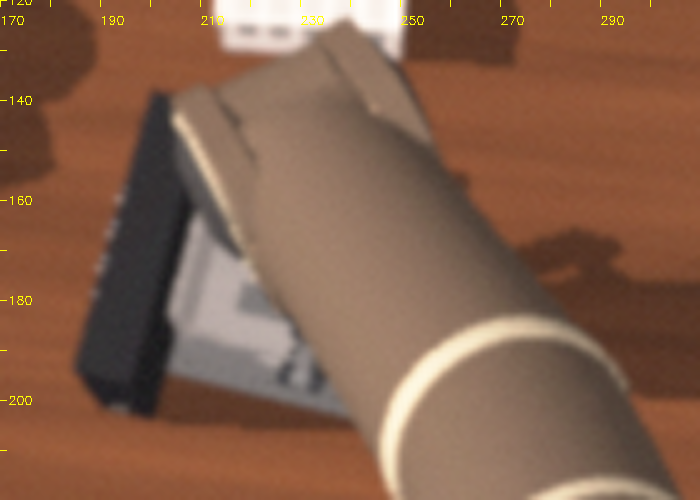

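Run:
```python
from h import *
print(sign_off()); s=state();print(s['time'],s['tcp_pos'],s['force'])
```

```text
the job is handed in; nothing more can be done
None
the job is handed in; nothing more can be done
```

I closed the stand, clicked the lock cap on and handed the job in with the gripper still pressing it. No verdict was reported, so success isn't confirmed.

**Cheek:** I pushed the thumb tab until it would go no further, reaching about 24 N. The pictures showed the drive upright, snug between both cheeks, and still against the fixed cheek just before I handed in.

**Cap:** I picked the grey cap and set it down once on the shelf beside the stand, to measure its offset from the stud in one picture. On the stud, the force rose to 3.7 N, then dropped to −2.6 N with the underside about 7 mm above the seat. I took that drop as the click.

**Last readings:** the downward push was about 21 N, with the cap's underside about 0.5 mm above its nominal height. The tool was level to about 0.1°, and 18.8 s of the 61 s were used.

**Disagreements and unchecked points:**
- **Camera offset:** the two cameras and the arm disagreed by 2 to 3 mm, so I relied on the cap-to-stud offset measured in one picture and on the forces.
- **Sideways force:** about 6 N remained on the tool at the end.
- **Cap seating:** the gripper hid the cap in the last views. That it sits flat and centred comes from the height and force readings, not from a picture.

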